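# Unclamp the hand microscope and hold it slanted on the chip

## Task

Turn the black wing knob on the microscope stand a quarter turn anticlockwise to loosen it, slide the forked keeper plate all the way back, off the microscope's collar, and draw the microscope straight up out of its socket ring. Then look at the solder joints of the square chip in the middle of the green circuit board from a slant: finish while still holding the microscope still in the gripper, lens end down, leaning about 45 degrees from upright, its lens pointing at the middle of the chip from about 40 mm away. Do not touch the board with the microscope and leave the other things on the bench where they are.

Things in the scene. Friction and masses are not known exactly. Their poses are not given: they have to be found in the camera images.
- stand: Inspection stand, fixed: steel base plate, column, level aluminium arm (40 mm wide, top 100 mm above the bench; nothing of arm or column above 106). Origin on the bench straight under the axis of the socket ring (outside diameter 60 mm, bore 33 mm, 84 to 100 mm high) holding the microscope. Its x axis runs along the arm from ring to column (160 mm away), z up.
- keeper (a joint): Slide (m) of the forked steel keeper plate on the arm (56 mm wide, top 114 mm above the bench). 0 = forward, tines over the microscope's collar, which cannot be lifted out; grows along the stand's +x, stop at 0.036; collar free from 0.022. Locked until the knob is loosened; then slides at about 2 N (pull it by the knob, which rides on it) and stays where left.
- knob (a joint): Angle of the black wing knob, in rad: 0 = tight, growing anticlockwise seen from above, end stop at 1.6. Below about 0.8 the keeper is locked; from 0.9 it can slide. Stiff to about 0.08 N m, stays where it is left.
- knob_grip (a point): Wing of the knob: an upright bar 44 mm long, 12 mm thick, 125 to 151 mm above the bench. This point: on the turning axis, at mid-height of the bar (138 mm), 65 mm along the stand's x from the ring's axis while the keeper is forward. Its x axis runs along the bar, which lies along the arm when tight. Pinch it across the 12 mm from above.
- scope_center (a point): Centre of the hand microscope, 120 mm long, about 150 g, upright in the ring, lens down; z axis from lens to top. From the top down: white body diameter 34, 62 mm long, top 170 mm above the bench (grip here, any diameter); grey collar diameter 48, 8 thick, resting on the ring; black barrel diameter 30, 35 long; clear nose diameter 24, 15 long, ending in the lens.
- scope_lens (a point): Middle of the microscope's lens end, 60 mm below its centre along its own -z.
- scope_focus (a point): Point in the air 40 mm in front of the lens on the microscope's axis (100 mm from its centre along its own -z): where it is in focus.
- scope: The microscope; this origin is at the middle of its lens end, the same point as scope_lens, its z axis towards the top.
- board: Green circuit board 96 x 124 mm in a low aluminium bench holder, fixed. Origin on the bench straight under the middle of the square chip; its z axis is up. Board top 26 mm above the bench, parts on it at most 11 mm high, holder and all 110 x 130 mm.
- chip_top (a point): Middle of the top of the square black chip (20 x 20 x 3 mm, pins on four sides; the only square one) in the middle of the board, 29 mm above the bench.
- solder_reel: Reel of solder standing on its flange, diameter 60 mm, height 40 mm; origin at the centre of its underside. Leave alone.
- cutters: Red-handled side cutters lying on the bench, about 125 x 70 x 14 mm; origin on the bench near their middle. Leave alone.
- parts_bin: Grey open parts bin 120 x 90 x 50 mm; origin at the centre of its underside. Leave alone.
- tip_cleaner: Round dark pot of brass tip cleaner, diameter 72 mm, height 45 mm; origin at the centre of its underside. Leave alone.
Things that resemble listed ones, but are neither listed nor needed, are in the scene too. There is more than one size of the board; the job needs the smallest. Leave any pink look-alike of the scope alone.

How it is judged:
On the way, in this order (a step that is already met when the one before it is completed fails the run):
1. the wing knob is loosened (turned to more than 0.95 rad) (value of joint knob above 0.95 rad), for 0.1 s.
2. the keeper is slid back off the collar (more than 26 mm), the microscope still seated (value of joint keeper above 0.026 m and z of scope_lens in the frame of stand below 0.058 m), for 0.1 s.
3. the microscope is drawn straight up until its lens is clear above the ring (lens more than 105 mm above the bench, within 35 mm of the ring's axis, leaning less than 0.3 rad) (z of scope_lens in the frame of stand above 0.105 m and horizontal distance between scope_lens and stand below 0.035 m and angle between scope_center's own z axis and vertical below 0.3 rad and contact force between scope and the fingers above 1 N), for 0.05 s.
At the end, for the whole second after the job is handed in: The microscope is held still in the fingers and touches nothing else, its axis leaning 34 to 55 degrees from upright with the lens down, the point 40 mm in front of its lens within 18 mm of the middle of the chip's top; the keeper is still back (contact force between scope and the fingers above 1 N and distance between scope_focus and chip_top below 0.018 m and angle between scope_center's own z axis and vertical between 0.6 and 0.97 rad and height (world z) of scope_center above 0.075 m and contact force between scope and stand below 0.3 N and contact force between scope and board below 0.3 N and contact force between scope and solder_reel below 0.3 N and contact force between scope and cutters below 0.3 N and contact force between scope and parts_bin below 0.3 N and contact force between scope and tip_cleaner below 0.3 N and linear speed of scope below 0.03 m/s and angular speed of scope below 0.25 rad/s and value of joint keeper above 0.02 m); the arm keeps its last pose, push and grip.
It fails at once if the microscope touches the board or its holder (over 1 N) (contact force between scope and board above 1 N).
It fails at once if one of the other things on the bench is moved by more than 25 mm (distance of any of solder_reel, cutters, parts_bin, tip_cleaner from where it was at the start of the episode above 0.025 m).
It also fails if it takes over 48 s, if anything falls off the work surface, if the arm or the gripper's body presses on something with over 40 N, if the wrist force passes 120 N, or if a joint passes its speed limit or range.

## Robot

A 7-joint arm with a two-finger parallel gripper is mounted at the origin on the work surface. World frame = base frame: x ahead of the robot, y to its left, z up, the work surface at z = 0. Lengths are in m, angles in rad, forces in N, time in s.
With the tool pointing down it reaches from about 0.35 to 0.9 m from the base axis. Payload 19.9 kg.
Tool frame: the origin (TCP) lies between the finger pads; the fingertips stand 19 mm ahead of it and the grasp point (between the pads) is the TCP; z points along the fingers, y is the line along which they close (so a half turn about z gives the same grasp; the last joint's range is limited). The gripper opens to 94 mm and grips with 3 to 60 N. Pads are 16 mm wide; open, the fingers measure 119 mm over their backs; the gripper's body (75 mm by 177 mm) begins 78 mm behind the grasp point.
Start: joints at [1.101, 0.417, -0.01, 1.614, 0.005, 1.111, -0.053], TCP at [0.26, -0.568, 0.224] pointing down, gripper open.
Joint ranges: [-2.81, 2.81], [-0.39, 2.02], [-1.27, 1.25], [0.06, 2.57], [-1.19, 4.33], [0.19, 2], [-2.82, 2.82]. Speed limits (rad/s): [1.89, 1.89, 2.39, 2.39, 3.01, 3.01, 3.01].

## Interface

Orientations are given as a 3x3 rotation matrix whose columns are the frame's x, y, z axes.
In Python, from rig import robot gives the robot as it stands. Calls block until the motion is done:
- robot.move_ptp(position, orientation): joint-space move of the TCP to a pose.
- robot.move_linear(position, velocity=0.15, frame=None, threshold=None): straight line of the TCP; frame=None keeps the orientation; velocity is the mean speed in m/s. With threshold (N) it stops when the force on the tool has changed by that much, and returns True; else False.
- robot.goto_joints(angles): joint-space move.
- robot.gripper_to(opening): finger opening in m; the grip force is fixed at half the most; returns when the fingers have stopped.
- robot.pause(seconds).
- robot.ik(position, orientation): joint angles nearest the present ones, or None.
- robot.get_state(): the state.
- robot.grab_frame(name): name is "side" or "top"; returns the picture (400x640x3 uint8, red, green, blue); there is no depth.
- robot.camera_info(name): a dict with "fx", "fy", "cx", "cy" (pixels), "dist" ([k1, k2, p1, p2, k3] as OpenCV has them; the pictures are not rectified), "rvec" (rotation vector, rad) and "tvec" (3), from world to camera coordinates, as OpenCV has them. Camera axes: x right, y down, z forward; pixel columns grow to the right and rows downward; lengths in m; the calibration is good to about 2 mm. A picture is of the moment at which its call begins. camera_info takes no time and is no camera call.
A pose or a line that the arm cannot do raises robot.PlanningError and nothing moves.
- robot.sign_off(): hands the job in; it is judged then, once.
The state is a dict: "time": time; "qpos": joint angles; "joint_vel": joint speeds; "effort": joint torques, N m; "ee_pos": TCP position; "tool_rot": TCP orientation; "force": force on the tool from outside, world axes, zero at the start; "moment": the same for the moment, N m; "opening": finger opening in m; "grasp_force": force on a finger pad.
Only numpy, scipy, OpenCV 4.12 (cv2) and the standard library are available. Lean on these libraries where they do the work, as an engineer would, in place of code of your own. Each camera call takes 0.05 s, during which the arm holds its last target. There are 200 camera calls.

## Working session

There is one attempt and no reset: what is moved stays moved. The work goes in short steps, each a Python script; the robot and the scene stay as the last script left them, time stands still between calls to the robot, and variables do not carry over. Pictures are saved under pics/ and viewed, at most 10 in all, crops included, and the job is handed in when it is done.

```bash
mkdir -p pics; ls; python3 - <<'E'
from rig import robot
import cv2,numpy as np
for n in("top","side"):
    im=robot.grab_frame(n); cv2.imwrite(f"pics/{n}0.png",im[:,:,::-1])
    c=robot.camera_info(n); print(n,c, -cv2.Rodrigues(np.array(c["rvec"],float))[0].T@np.array(c["tvec"]).ravel())
print(robot.get_state())
E
```

```text
pics
top {'fx': 373.1254979905682, 'fy': 373.1254979905682, 'cx': 318.5155590681069, 'cy': 200.22210977079848, 'dist': array([-0.05939687,  0.        ,  0.        ,  0.        ,  0.        ]), 'rvec': array([ 1.95612501, -2.26580944,  0.24466375]), 'tvec': array([0.04243695, 0.51183734, 1.00605597])} [0.29022151 0.00186588 1.09164782]
side {'fx': 413.52072178257623, 'fy': 413.52072178257623, 'cx': 320.55960592628475, 'cy': 200.06317275815425, 'dist': array([-0.03895447,  0.        ,  0.        ,  0.        ,  0.        ]), 'rvec': array([ 0.21261441, -2.87157146,  1.10711562]), 'tvec': array([0.49296345, 0.15927421, 1.11182845])} [0.39111633 0.69434187 0.93244899]
{'time': 0.1, 'qpos': array([ 1.10049392,  0.41787109, -0.01031116,  1.61407505,  0.00469898,
        1.11070869, -0.05300984]), 'joint_vel': array([ 7.91772262e-04, -1.63865533e-03,  1.22995219e-03, -5.21034526e-04,
        2.52022227e-03,  6.14434761e-04,  1.36226295e-05]), 'effort': array([ 4.03907816e-04, -8.52574468e+01,  6.39661923e-01, -4.26693070e+01,
       -4.88733687e-02,  1.63047190e-02, -4.33721198e-05]), 'ee_pos': array([ 0.2597351 , -0.56814261,  0.22393112]), 'tool_rot': array([[ 9.09462242e-01,  4.15786218e-01, -5.02155991e-04],
       [ 4.15786513e-01, -9.09461791e-01,  9.08893927e-04],
       [-7.87861189e-05, -1.03539440e-03, -9.99999461e-01]]), 'force': array([0.33728505, 0.20708762, 0.363606  ]), 'moment': array([-0.02667101,  0.01418863, -0.04936694]), 'grasp_force': 0.0, 'opening': 0.09408628877484512}
```

View pics/top0.png

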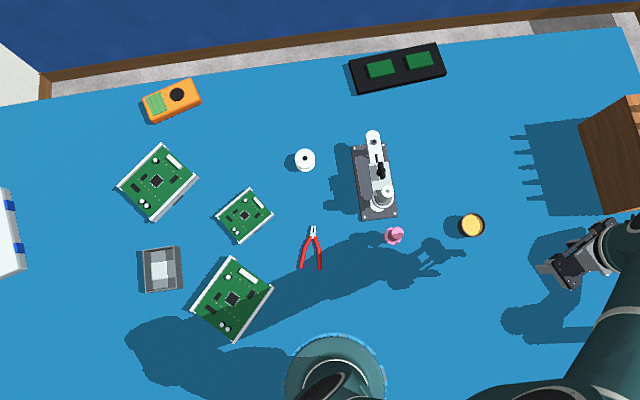

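View pics/side0.png

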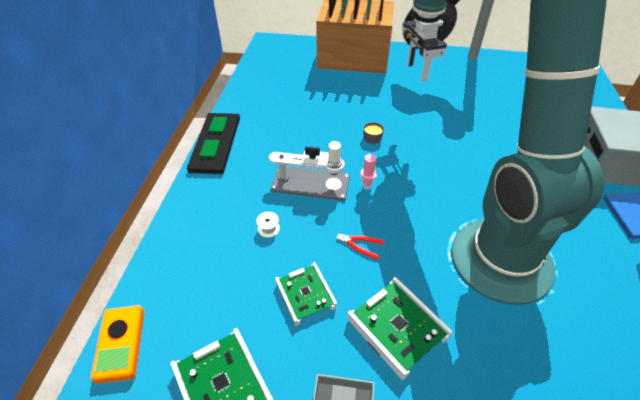

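The top view shows three green boards: (157,181), (231,299) and (244,215), the smallest. The white microscope is in the stand at (383,196), with a pink look-alike at (393,235). The knob is black at about (380,170). In the side view the scope is at (334,150), the knob at (312,153), the pink one at (369,170) and the small board at (306,291). I'm choosing the white scope and the board at (244,215), and will check both in a close crop.

```bash
cat > h.py <<'E'
from rig import robot
import cv2,numpy as np
def cam(n):
    c=robot.camera_info(n);K=np.array([[c["fx"],0,c["cx"]],[0,c["fy"],c["cy"]],[0,0,1.]])
    R=cv2.Rodrigues(np.array(c["rvec"],float))[0];t=np.array(c["tvec"],float).ravel()
    return K,c["dist"],R,t
def ray(n,uv):
    K,d,R,t=cam(n);p=cv2.undistortPoints(np.array([[uv]],float),K,d)[0,0]
    v=R.T@np.array([p[0],p[1],1.]);return -R.T@t,v/np.linalg.norm(v)
def onplane(n,uv,z):
    o,v=ray(n,uv);return o+v*(z-o[2])/v[2]
def two(uvt,uvs):
    o1,v1=ray("top",uvt);o2,v2=ray("side",uvs)
    s=np.linalg.lstsq(np.c_[v1,-v2],o2-o1,rcond=None)[0]
    a,b=o1+s[0]*v1,o2+s[1]*v2;return (a+b)/2,np.linalg.norm(a-b)
def proj(n,P):
    K,d,R,t=cam(n);return cv2.projectPoints(np.array(P,float).reshape(-1,3),cv2.Rodrigues(R)[0],t,K,d)[0][:,0]
E
python3 - <<'E'
from h import *
T=cv2.imread("pics/top0.png");S=cv2.imread("pics/side0.png")
f=lambda I,x,y,w,h,k:cv2.resize(I[y:y+h,x:x+w],None,fx=k,fy=k,interpolation=cv2.INTER_CUBIC)
a=f(T,340,120,80,110,5);b=f(S,260,130,100,75,4)
c=np.zeros((550,800,3),np.uint8);c[:550,:400]=a;c[:300,400:800]=b
c[300:550,400:650]=f(T,210,180,70,70,25/7)[:250,:250]
cv2.imwrite("pics/crop0.png",c)
g=cv2.inRange(cv2.cvtColor(T,cv2.COLOR_BGR2HSV),(50,100,40),(80,255,200))
g[:, :]=cv2.morphologyEx(g,cv2.MORPH_CLOSE,np.ones((7,7)))
for k in cv2.findContours(g,0,2)[0]:
    if cv2.contourArea(k)>300:
        r=cv2.minAreaRect(k);B=[onplane("top",p,.026) for p in cv2.boxPoints(r)]
        print(r,np.mean(B,0),np.linalg.norm(B[1]-B[0]),np.linalg.norm(B[2]-B[1]))
E
```

```text
((231.74853515625, 299.2411193847656), (48.89855194091797, 65.90011596679688), 35.70669174194336) [0.27598349 0.24626055 0.026     ] 0.17944795372442127 0.13934006777513952
((244.0736083984375, 214.96954345703125), (31.487045288085938, 42.97351837158203), 49.08561706542969) [0.50741929 0.18649139 0.026     ] 0.12436518709591425 0.09494464132845962
((156.00001525878906, 180.50001525878906), (41.719295501708984, 60.10407638549805), 45.0) [0.65046676 0.43828603 0.026     ] 0.17825125865852964 0.13637776065261292
((380.4156799316406, 68.63483428955078), (16.564651489257812, 26.90818977355957), 77.00537872314453) [ 0.91605998 -0.29254401  0.026     ] 0.08859310592082559 0.05904018358730411
((419.222900390625, 60.05835723876953), (16.068817138671875, 26.163330078125), 78.11134338378906) [ 0.92978641 -0.42328344  0.026     ] 0.08806179904998268 0.058177855903056123
```

View pics/crop0.png

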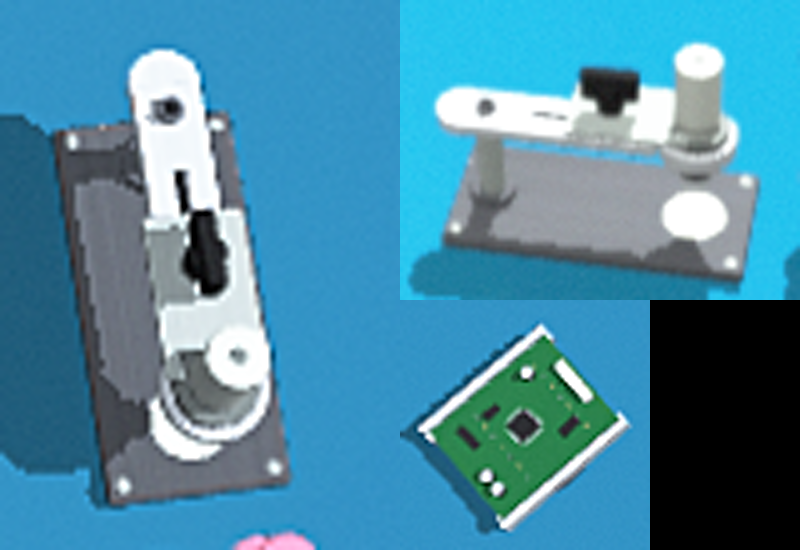

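The crop confirms it: the white scope is clamped by the fork, with its top at (387.2,190.4) top and (334.4,143.6) side. The bolt over the column is at (373.2,141) top and (281.1,156.4) side. The black wing lies along the arm, and the small board's chip is at (244.1,215).

```bash
python3 - <<'E'
from h import *
print("scope",onplane("top",(387.2,190.4),.170),onplane("side",(334.4,143.6),.170),two((387.2,190.4),(334.4,143.6)))
print("col",onplane("top",(373.2,141),.103),onplane("side",(281.1,156.4),.103))
for n,(x,y,w,h) in {"top":(370,158,25,25),"side":(300,142,25,20)}.items():
    I=cv2.imread(f"pics/{n}0.png")[y:y+h,x:x+w].max(2)<50
    k=max(cv2.findContours(I.astype(np.uint8),0,1)[0],key=cv2.contourArea)
    r=cv2.boundingRect(k);m=cv2.moments(k);print(n,r[0]+x,r[1]+y,r[2:],m["m10"]/m["m00"]+x,m["m01"]/m["m00"]+y)
print("chip",onplane("top",(244.1,215),.029),onplane("side",(305.5,290.5),.029))
s=(onplane("top",(387.2,190.4),.170)+onplane("side",(334.4,143.6),.170))/2
c=(onplane("top",(373.2,141),.103)+onplane("side",(281.1,156.4),.103))/2
d=(c-s)[:2];L=np.hypot(*d);u=d/L;print(L,u,np.arctan2(u[1],u[0]))
P=s[:2]+.065*u
pts=[[*(P+k*u),.151] for k in(-.022,0,.022)]
print(P,proj("top",pts),proj("side",pts))
E
```

```text
scope [ 0.48769031 -0.20575776  0.17      ] [ 0.48945721 -0.20837096  0.17      ] (array([ 0.48820091, -0.20538932,  0.17222731]), np.float64(0.0019393664727215662))
col [ 0.648653   -0.20843296  0.103     ] [ 0.64868655 -0.20596757  0.103     ]
top 377 162 (8, 17) 380.3870246085011 170.38031319910513
side 306 149 (13, 9) 311.9186351706037 152.32808398950132
chip [0.50618383 0.18600398 0.029     ] [0.50768744 0.18809051 0.029     ]
0.16009607185626393 [ 9.99999640e-01 -8.48912894e-04] -0.0008489129962209297
[ 0.55357374 -0.20711954] [[383.29543392 175.96670892]
 [381.77145236 168.0117354 ]
 [380.25862254 160.13512203]] [[319.71096252 147.59462684]
 [312.18337998 146.8694408 ]
 [304.68514615 146.14844236]]
```

```bash
cat >> h.py <<'E'
from scipy.spatial.transform import Rotation as Ro
SC=np.array([.4883,-.2068]);KN=np.array([.5535,-.2070]);CH=np.array([.5068,.1870,.029])
def down(yaw): return Ro.from_euler("z",yaw).as_matrix()@np.diag([1.,-1,-1])
def slant(az,phi,th=np.pi/4):
    """tool z leaning th, tool placed at azimuth az from target; phi = spin about the tool axis (down(phi) when th=0)"""
    ax=np.array([-np.sin(az),np.cos(az),0])
    return Ro.from_rotvec(ax*th).as_matrix()@down(phi)
def aim(az,th=np.pi/4,d=.135): return CH+d*np.array([np.sin(th)*np.cos(az),np.sin(th)*np.sin(az),np.cos(th)])
E
python3 - <<'E'
from h import *
r=lambda q:None if q is None else np.round(q,2)
for y in(0,np.pi,-np.pi):
    print("knob",y,[r(robot.ik([*KN,.140],down(y+a))) for a in(0,.7,1.45)],r(robot.ik([KN[0]+.036,KN[1],.14],down(y+1.45))))
for az in np.radians(range(-180,180,45)):
    for phi in np.radians(range(-180,180,30)):
        R=slant(az,phi);assert np.allclose(R[:,2],-(aim(az)-CH)/.135)
        q=robot.ik(aim(az),R)
        if q is not None: print(np.degrees([az,phi]).round(),r(q))
E
```

```text
knob 0 [array([ 0.41,  0.45, -0.14,  1.77,  0.08,  0.92, -1.33]), array([ 0.5 ,  0.46, -0.25,  1.77,  0.14,  0.93, -0.68]), array([ 0.6 ,  0.48, -0.39,  1.77,  0.22,  0.94,  0.01])] [ 0.57  0.53 -0.38  1.68  0.23  0.97 -0.01]
knob 3.141592653589793 [array([ 0.78,  0.53, -0.63,  1.76,  0.36,  0.97,  1.58]), array([ 1.07,  0.71, -1.09,  1.75,  0.7 ,  1.12,  2.03]), array([-0.45,  0.72,  1.08,  1.8 , -0.72,  1.08, -2.36])] [-0.43  0.78  1.08  1.71 -0.76  1.13 -2.38]
knob -3.141592653589793 [array([ 0.78,  0.53, -0.63,  1.76,  0.36,  0.97,  1.58]), array([ 1.07,  0.71, -1.09,  1.75,  0.7 ,  1.12,  2.03]), array([-0.45,  0.72,  1.08,  1.8 , -0.72,  1.08, -2.36])] [-0.43  0.78  1.08  1.71 -0.76  1.13 -2.38]
[-135. -180.] [ 1.03  0.39 -1.09  2.51  4.24  0.25 -2.64]
[-135. -150.] [ 1.03  0.39 -1.09  2.51  4.24  0.25 -2.12]
[-135. -120.] [ 1.03  0.39 -1.09  2.51  4.24  0.25 -1.6 ]
[-135.  -90.] [ 1.03  0.39 -1.09  2.51  4.24  0.25 -1.07]
[-135.  -60.] [ 1.03  0.39 -1.09  2.51  4.24  0.25 -0.55]
[-135.  -30.] [ 1.03  0.39 -1.09  2.51  4.24  0.25 -0.02]
[-135.    0.] [ 1.03  0.39 -1.09  2.51  4
[... 3590 characters left out ...]
.46  1.01  1.9  -0.33]
[ 135. -180.] [-0.4   0.62 -0.78  2.04  1.17  1.4  -0.28]
[ 135. -150.] [-0.19  0.79 -1.09  2.03  1.3   1.61  0.18]
[ 135. -120.] [-0.19  0.79 -1.09  2.03  1.3   1.61  0.7 ]
[135. -90.] [-0.19  0.79 -1.09  2.03  1.3   1.61  1.22]
[135. -60.] [-0.19  0.79 -1.09  2.03  1.3   1.61  1.75]
[135. -30.] [-0.19  0.79 -1.09  2.03  1.3   1.61  2.27]
[135.   0.] [-1.74  0.69  0.9   2.08  0.38  0.76 -2.79]
[135.  30.] [-1.32  0.51  0.35  2.07  0.76  0.95 -2.61]
[135.  60.] [-0.11  0.91 -1.23  2.03  1.38  1.75 -2.47]
[135.  90.] [-0.11  0.91 -1.23  2.03  1.38  1.76 -1.94]
[135. 120.] [-0.2   0.77 -1.07  2.03  1.29  1.6  -1.39]
[135. 150.] [-0.11  0.92 -1.24  2.03  1.38  1.76 -0.9 ]
```

```bash
python3 - <<'E'
from h import *
robot.move_ptp([*KN,.26],down(0)); 
robot.gripper_to(.045)
for n in("top","side"): cv2.imwrite(f"pics/{n}1.png",robot.grab_frame(n)[:,:,::-1])
robot.move_linear([*KN,.142],velocity=.1,threshold=8)
s=robot.get_state();print(s["time"],s["ee_pos"],s["force"])
T=cv2.imread("pics/top1.png");S=cv2.imread("pics/side1.png")
cv2.imwrite("pics/c1.png",np.hstack([cv2.resize(T[110:235,330:430],None,fx=4,fy=4),cv2.resize(robot.grab_frame("side")[90:215,260:360,::-1],None,fx=4,fy=4)]))
E
```

```text
4.1333 [ 0.55383833 -0.20712002  0.14262955] [-0.19116925 -0.13028784  0.27918797]
```

View pics/c1.png

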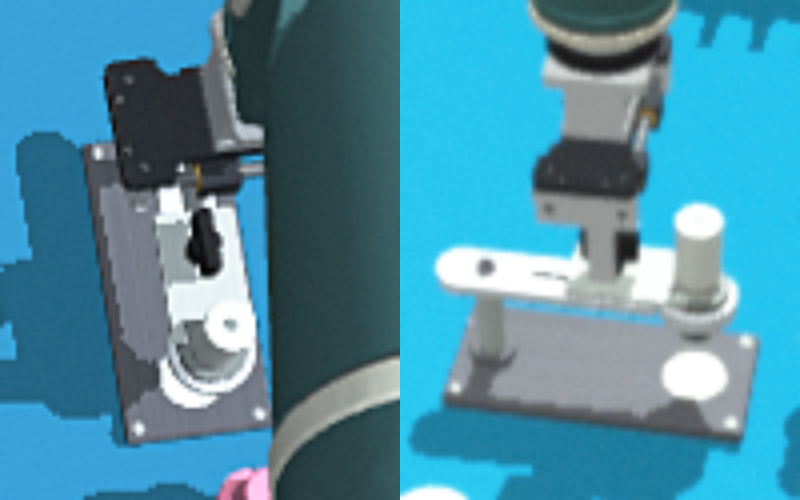

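The open fingers straddle the wing: the side crop shows the finger at (601,255) and the bar behind it at (611,250), which fits once parallax is allowed for. I'll grip and turn it.

```bash
python3 - <<'E'
from h import *
robot.gripper_to(.0)
s=robot.get_state();print(s["opening"],s["grasp_force"],s["ee_pos"])
P=s["ee_pos"]; P[2]=.1415
for a in np.linspace(0,1.45,7)[1:]:
    robot.move_ptp(P,down(a)); s=robot.get_state()
    print(round(s["time"],2),round(a,2),s["opening"],s["force"].round(1),s["moment"].round(2),s["ee_pos"].round(4))
E
```

```text
0.019570305797818027 30.00055879354477 [ 0.55354458 -0.20697597  0.14209492]
5.08 0.24 0.01979900830190058 [-2.5  2.3  7.8] [ 0.75  0.67 -0.01] [ 0.5536 -0.2068  0.1419]
5.41 0.48 0.019804193131534555 [-2.6  3.4  8.6] [ 0.85  0.69 -0.01] [ 0.5536 -0.2066  0.1419]
5.74 0.72 0.019782318364722756 [-3.1  4.6  7.8] [1.   0.47 0.04] [ 0.5538 -0.2065  0.1419]
6.08 0.97 0.01945068966282385 [-1.9  4.6  7.9] [1.1  0.44 0.07] [ 0.5538 -0.2064  0.1419]
6.41 1.21 0.01940218688236432 [-1.6  4.4  7.4] [1.18 0.45 0.04] [ 0.5538 -0.2063  0.1419]
6.74 1.45 0.01948654812378537 [-1.9  4.4  8.5] [1.22 0.42 0.07] [ 0.5538 -0.2063  0.1419]
```

The opening is 19.6 mm rather than 12, and there's an 8 N upward force. The tips may be on the round hub under the bar, so I'll look.

```bash
python3 - <<'E'
from h import *
T=robot.grab_frame("top");S=robot.grab_frame("side")
cv2.imwrite("pics/c2.png",np.hstack([cv2.resize(T[120:220,340:420,::-1],None,fx=5,fy=5),cv2.resize(S[110:190,270:350,::-1],(400,500))]))
E
```

```text
(no output)
```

View pics/c2.png

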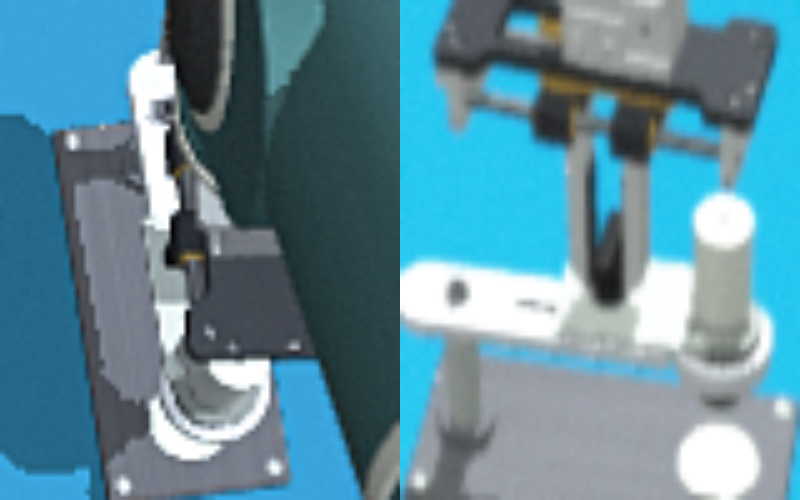

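The fingers (580,220 and 635,220) grip the hub, with the bar between them and mostly turned. I'll re-grip higher, on the bar only.

```bash
python3 - <<'E'
from h import *
def rep(t):
    s=robot.get_state();print(t,round(s["time"],2),s["opening"].round(4),s["grasp_force"].round(1),s["force"].round(1),s["moment"].round(2),s["ee_pos"].round(4))
robot.gripper_to(.045);rep("open")
robot.move_linear([*KN,.149],velocity=.05,frame=down(1.45));rep("up")
robot.gripper_to(0.);rep("closed")
for a in (1.52,):
    robot.move_ptp([*KN,.149],down(a));rep(a)
E
```

```text
Traceback (most recent call last):
AttributeError: 'float' object has no attribute 'round'
```

```bash
cat >> h.py <<'E'
def rep(t):
    s=robot.get_state();r=lambda v,n:np.round(v,n);print(t,r(s["time"],2),r(s["opening"],4),r(s["grasp_force"],1),r(s["force"],1),r(s["moment"],2),r(s["ee_pos"],4))
E
python3 - <<'E'
from h import *
rep("open")
robot.move_linear([*KN,.149],velocity=.05,frame=down(1.45));rep("up")
robot.gripper_to(0.);rep("closed")
robot.move_ptp([*KN,.149],down(1.52));rep(1.52)
E
```

```text
open 7.44 0.0449 0.0 [ 0.4 -0.1  1. ] [-0.04 -0.07  0.03] [ 0.5535 -0.207   0.1415]
up 7.74 0.0451 0.0 [-0.3 -0.3 -0.2] [-0.03 -0.03 -0.02] [ 0.5538 -0.2071  0.1495]
closed 8.36 0.0117 29.9 [ 1.1  0.1 -1.1] [-0.01 -0.18  0.08] [ 0.5535 -0.207   0.149 ]
1.52 8.61 0.0117 29.9 [ 0.2  0.2 -1. ] [-0.05 -0.23  0.07] [ 0.5535 -0.207   0.1489]
```

11.7 mm open: the grip is on the bar. Now I'll slide the keeper back.

```bash
python3 - <<'E'
from h import *
K2=KN+[.034,0]
print(robot.move_linear([*K2,.149],velocity=.05,threshold=20));rep("slid")
robot.pause(.15)
robot.gripper_to(.045);rep("rel")
robot.move_linear([*K2,.25],velocity=.15)
robot.gripper_to(.094)
robot.move_ptp([SC[0],SC[1],.26],down(0));rep("above")
T=robot.grab_frame("top");S=robot.grab_frame("side")
cv2.imwrite("pics/c3.png",np.hstack([cv2.resize(T[120:220,340:420,::-1],None,fx=5,fy=5),cv2.resize(S[90:190,270:350,::-1],(400,500))]))
E
```

```text
False
slid 9.44 0.0117 29.9 [ 1.1 -4.7 -1.7] [-1.36 -0.53  0.1 ] [ 0.5885 -0.2076  0.149 ]
rel 10.28 0.0448 0.0 [ 1.  -0.1 -0.4] [-0.03 -0.09 -0.02] [ 0.5875 -0.207   0.149 ]
above 13.27 0.0943 0.0 [ 0.2 -0.   0.4] [-0.   -0.01  0.02] [ 0.4885 -0.2067  0.26  ]
```

View pics/c3.png

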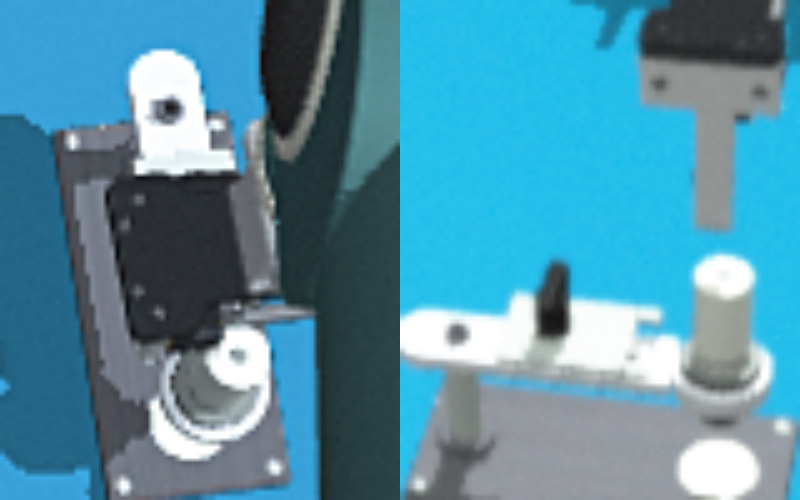

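The keeper is back (tines end at (660,315), clear of the collar), the wing lies across at (553,300), and the scope is seated. I'll grip it and draw it straight up.

```bash
python3 - <<'E'
from h import *
robot.move_linear([*SC,.145],velocity=.12,threshold=8);rep("down")
robot.gripper_to(0.);rep("grip")
robot.move_linear([*SC,.26],velocity=.07,threshold=25);rep("up")
robot.pause(.1)
S=robot.grab_frame("side")
cv2.imwrite("pics/c4.png",cv2.resize(S[60:200,250:370,::-1],None,fx=4,fy=4))
E
```

```text
down 14.48 0.0941 0.0 [1.4 1.6 0.5] [0.   0.03 0.01] [ 0.4887 -0.2069  0.1457]
grip 15.42 0.0338 30.0 [-0.7  0.7  0.2] [ 0.09 -0.02 -0.02] [ 0.4883 -0.2068  0.145 ]
up 17.22 0.0335 30.0 [-0.5  0.2 -1. ] [ 0.02 -0.03 -0.01] [ 0.4882 -0.2067  0.2596]
```

View pics/c4.png

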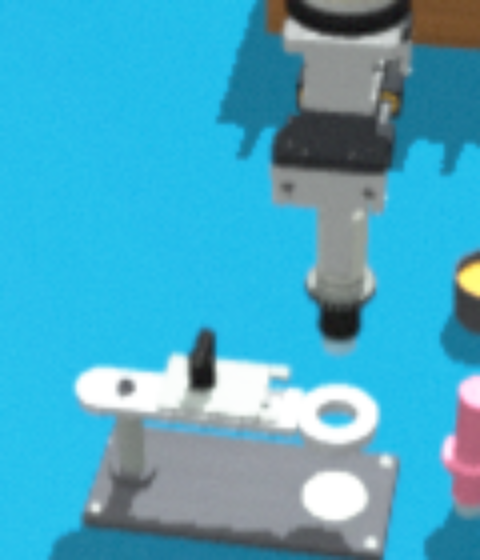

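The scope hangs upright in the fingers at (340,290), clear of the ring. Now the slant pose, via a stand-off along the axis.

```bash
python3 - <<'E'
from h import *
az=-np.pi/2;R=slant(az,0)
robot.move_linear([*SC,.31],velocity=.15)
pre=aim(az,d=.215)
print(robot.ik(pre,R),robot.get_state()["qpos"])
robot.move_ptp(pre,R);rep("pre")
robot.move_linear(aim(az),velocity=.06,threshold=10);robot.pause(.5);rep("aim")
T=robot.grab_frame("top");S=robot.grab_frame("side")
cv2.imwrite("pics/c5.png",np.hstack([cv2.resize(T[140:260,210:310,::-1],None,fx=4,fy=4),cv2.resize(S[200:320,250:350,::-1],None,fx=4,fy=4)]))
f=proj("side",[CH,aim(az,d=.04),aim(az,d=.162)]);print((f-[250,200])*4+[400,0])
f=proj("top",[CH,aim(az,d=.04)]);print((f-[210,140])*4)
E
```

```text
[ 0.61594497  0.47134587 -0.39390975  1.9242174  -0.66397372  1.10075245
 -0.9208464 ] [ 0.56712353  0.1848004  -0.25760829  1.73421254  0.04977785  1.22906468
 -1.27383642]
pre 18.92 0.0335 30.0 [-0.2 -0.4 -1.4] [-0.85  0.02 -0.02] [0.5069 0.0344 0.1811]
aim 20.9 0.0337 30.0 [ 0.8 -0.2 -1.8] [-0.79  0.02 -0.01] [0.5068 0.0915 0.1245]
[[623.72234344 360.63989676]
 [630.24130759 297.02901917]
 [650.37236406 100.74995185]]
[[134.94770339 299.36651474]
 [166.9025332  286.67521717]]
```

View pics/c5.png

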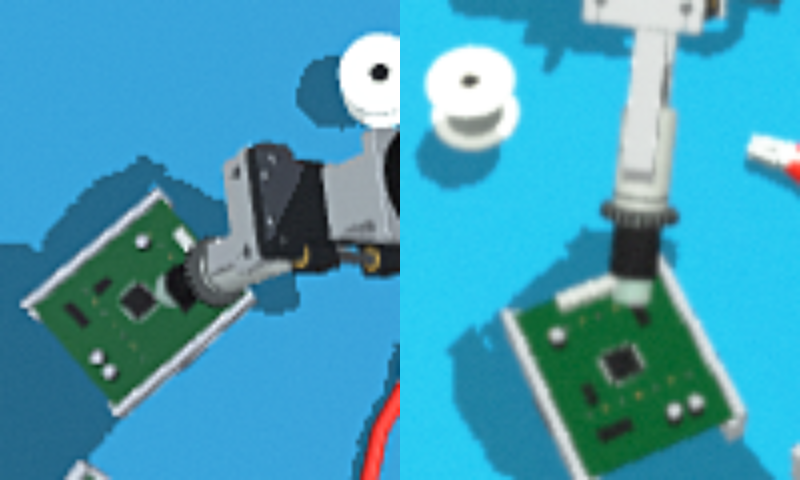

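The lens end is at (631,298) in the side crop (predicted (630,297)), pointing at the chip at (622,364), and it touches nothing. Handing in.

```bash
python3 -c "
from h import *
print(robot.sign_off());rep('end')"
```

```text
the job is handed in; nothing more can be done
None
the job is handed in; nothing more can be done
```

The job is handed in at about 21 s of the 48 s allowed: the knob was loosened, the keeper slid back and the microscope drawn straight up, and it is now held at 45° with its lens about 40 mm from the chip; no verdict was returned.

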